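# Bring the sputter coater back to air

### The job

The coating run is over, so bring the sputter coater's chamber back to air: with the fingertips, press the high-voltage rocker over to off, then the pump rocker to off, and only then press the round vent button fully in and keep it held. The program finishes while still holding the vent button in. Leave the mains rocker on, keep off the glass chamber, and do not move or lift anything standing around.

Things in the scene. Friction and masses are not known exactly. Their poses are not given: they have to be found in the camera images.
- coater: bench sputter coater, white box 440 mm wide, 340 deep, fixed, front facing the robot. Origin: centre of its underside; x to the back, y to the left as the robot sees it, z up. The front edge (x = -170 mm) is 75 mm high; from it the aluminium control panel rises at 0.233 rad (13.3 degrees) to a flat top, 120 mm high, from x = +20 mm back. Some loose things stand on the flat top
- switch_row (a point): point on the panel surface, mid-width, on the line of the lower row, 55 mm up the slope (coater x = -116 mm). Along it, left to right: high-voltage rocker (coater y = +135 mm), pump rocker (+50), round vent button (-45), mains rocker (-140). The three rockers are alike, black. Its z axis points straight out of the panel, its x axis up the slope
- meter_row (a point): point on the panel, mid-width, 140 mm up the slope: the upper row. A round meter 64 mm wide, 10 high above the high-voltage rocker (current) and above the pump rocker (vacuum); needle-valve knob 32 mm wide, 24 high above the vent button; timer dial 36 mm wide, 16 high above the mains rocker. None of these is used
- chamber: the glass chamber on the left of the coater's flat top, 136 mm wide and 163 mm high with its metal head, fixed. Origin: centre of its underside, at coater x = +96, y = +135, z = 120 mm; z up
- hv (a joint): high-voltage rocker, leftmost of the lower row, below the current meter: rocker 42 mm long (up the slope), 26 mm wide, hinged at its middle. rad: +0.2 ON (uphill end down, near end proud), -0.2 OFF (near end down). Snap action: 5 N and 4 mm on the near end take it past the middle, then it jumps over by itself and stays. Starts ON; the meter's needle falls to the left at OFF
- hv_off_end (a point): middle of the near half's face of the high-voltage rocker, 15 mm downhill of its pivot: the spot to press for OFF. Moves with the rocker: 11 mm above the panel when ON, 5 mm when OFF. A bezel 54 x 34 mm, 3 mm high, lies round the rocker
- pump (a joint): pump rocker, second from the left in the lower row, below the vacuum meter: same size, signs, force and snap action as the high-voltage rocker. Starts ON
- pump_off_end (a point): middle of the near half's face of the pump rocker, 15 mm downhill of its pivot: the spot to press for OFF. Moves with the rocker: 11 mm above the panel when ON, 5 mm when OFF. A bezel 54 x 34 mm, 3 mm high, lies round the rocker
- vent (a joint): vent button, the only push button: round black cap 28 mm wide in a grey collar 40 mm wide, 6 mm high; slides square into the panel. m: 0 = out, 0.006 = fully in, the cap then still 3 mm above the collar. A spring (1.5 N at first touch, 5 N fully in) pushes it out again when let go
- vent_top (a point): centre of the vent button's top face, 15 mm above the panel while out; moves with the button. Its z axis points straight out of the panel, its x axis up the slope
- mains (a joint): mains rocker, rightmost of the lower row: like the other two. Starts ON (+0.2) and must stay ON
- vial_a: loose green glass vial with black cap, 23 mm wide, 50 mm high, on the coater's flat top; origin: centre of its underside
- vial_b: loose amber glass vial, same shape, on the flat top; origin: centre of its underside
- carousel: loose brass disc 58 mm wide, 15 mm high with seven stubs, on the flat top behind the mains rocker; origin: centre of its underside
- stub_tray: loose black tray of stubs, 75 x 100 x 23 mm, on the bench beside the coater; origin: centre of its underside
- foam_block: loose white foam block with stubs, 140 x 55 x 30 mm, on the bench beside the coater; origin: centre of its underside
- tweezers: loose steel tweezers, 125 mm long, 7 mm high, on the bench in front of the coater; origin: under their middle
- scissors: loose scissors with blue handles, 180 mm long, 11 mm high, on the bench in front of the coater; origin: under their pivot
- wash_bottle: loose white wash bottle, 66 mm wide, 185 mm high, on the bench right of the coater; origin: centre of its underside

How it is judged:
By the outcome, as a careful person would: the job done as asked, in the order asked, and still so for the second after the job is handed in, while the arm keeps its last pose, push and grip.
It also fails if it takes over 32 s, if anything falls off the work surface, if the arm or the gripper's body presses on something with over 40 N, if the wrist force passes 120 N, or if a joint passes its speed limit or range.

### The arm

A 6-joint arm with a two-finger parallel gripper is mounted at the origin on the work surface. World frame = base frame: x ahead of the robot, y to its left, z up, the work surface at z = 0. Lengths are in m, angles in rad, forces in N, time in s.
With the tool pointing down it reaches from about 0.225 to 0.875 m from the base axis. Payload 3.4 kg.
Tool frame: the origin (TCP) lies at the very end of the fingers, on their centre line; the grasp point (between the pads) lies 19 mm behind it (env.grip_depth is the distance from the TCP to the grasp point, in m); z points along the fingers, y is the line along which they close (so a half turn about z gives the same grasp; the last joint's range is limited). The gripper opens to 85 mm and grips with 20 to 120 N. Pads are 22 mm wide; open, the fingers measure 114 mm over their backs; the gripper's body (76 mm by 85 mm) begins 54 mm behind the grasp point. The pads swing forward as they close: fully open they stand 13 mm farther back than shut.
Start: joints at [1.148, 0.276, 1.505, -0, 1.361, -0.121], TCP at [0.171, 0.549, 0.231] pointing down, gripper open.
Joint ranges: [-2.89, 2.89], [-0.75, 2.08], [0.22, 2.7], [-1.18, 4.32], [0.11, 2.71], [-2.7, 2.7]. Speed limits (rad/s): [2.57, 2.57, 3.14, 3.14, 3.14, 3.14].

### API

Orientations are given as a rotation vector (axis times angle).
In Python, from rig import env, solver, telemetry, snapshot gives the robot as it stands. Calls block until the motion is done:
- env.move_pose(position, orientation): joint-space move of the TCP to a pose.
- env.line_to(position, rot=None, speed=0.15): straight line of the TCP; rot=None keeps the orientation; speed is the mean speed in m/s.
- env.movej(angles): joint-space move.
- env.command_gripper(opening): finger opening in m; the grip force is fixed at half the most; returns when the fingers have stopped.
- env.pause(seconds).
- solver.ik(position, orientation): joint angles nearest the present ones, or None.
- telemetry.get_state(): the state.
- snapshot(name): name is "side" or "top" or "wrist"; returns a dict with "color" (420x560x3 uint8, red, green, blue), "vfov" (degrees; the focal length in pixels is half the picture's height over the tangent of half this angle, whatever the lens; pixels are square), "cx", "cy" (the principal point, pixels), "dist_coeffs" ([k1, k2, p1, p2, k3] as OpenCV has them; the pictures are not rectified), "cam_to_world" (4x4, takes a point from camera to world coordinates). Camera axes: x right, y down, z forward; pixel columns grow to the right and rows downward; lengths in m; the calibration is good to about 2 mm. A picture is of the moment at which its call begins. There is no depth.
A pose or a line that the arm cannot do raises env.PlanningError and nothing moves.
- env.hand_in(): hands the job in; it is judged then, once.
The state is a dict: "time": time; "joints": joint angles; "joint_velocities": joint speeds; "effort": joint torques, N m; "tool_pos": TCP position; "ee_rot": TCP orientation; "wrist_force": force on the tool from outside, world axes, zero at the start; "moment": the same for the moment, N m; "width": finger opening in m; "grasp_force": force on a finger pad.
Only numpy, scipy, OpenCV 4.12 (cv2) and the standard library are available. Lean on these libraries where they do the work, as an engineer would, in place of code of your own. Each camera call takes 0.05 s, during which the arm holds its last target. There are 200 camera calls.

## Working session

There is one attempt and no reset: what is moved stays moved. The work goes in short steps, each a Python script; the robot and the scene stay as the last script left them, time stands still between calls to the robot, and variables do not carry over. Pictures are saved under pics/ and viewed, at most 10 in all, crops included, and the job is handed in when it is done.

```bash
mkdir -p pics; ls
python3 - <<'E'
from rig import env,solver,telemetry,snapshot
import cv2,numpy as np
for n in("top","side","wrist"):
    s=snapshot(n);cv2.imwrite(f"pics/{n}0.png",s["color"][...,::-1])
    print(n,s["vfov"],s["cx"],s["cy"],s["dist_coeffs"],np.round(s["cam_to_world"],3).tolist())
print(telemetry.get_state())
E
```

```text
pics
top 44.4954123662312 282.28748986775474 210.76082322719608 [-0.08638527  0.          0.          0.          0.        ] [[0.027, -0.977, 0.212, 0.357], [-1.0, -0.025, 0.01, 0.029], [-0.004, -0.212, -0.977, 1.158], [0.0, 0.0, 0.0, 1.0]]
side 52.812019275716914 280.30277164083765 214.42653849894435 [-0.13443536  0.          0.          0.          0.        ] [[-0.769, -0.479, 0.423, 0.206], [-0.638, 0.555, -0.533, 0.534], [0.021, -0.68, -0.733, 0.768], [0.0, 0.0, 0.0, 1.0]]
wrist 60.3711548518536 274.69192282668325 202.4614854498296 [-0.03578687  0.          0.          0.          0.        ] [[0.296, 0.913, 0.279, 0.099], [0.955, -0.282, -0.089, 0.571], [-0.002, 0.293, -0.956, 0.373], [0.0, 0.0, 0.0, 1.0]]
{'time': 0.15, 'joints': array([ 1.14801164e+00,  2.76426758e-01,  1.50584648e+00,  1.19782260e-06,
        1.36072910e+00, -1.21000472e-01]), 'joint_velocities': array([-7.08547273e-04, -2.08688189e-03, -2.92741535e-03,  1.89575783e-03,
        5.79810835e-04, -7.46784072e-05]), 'effort': array([ 1.28907068e-04, -4.17144084e+01, -2.46033025e+01, -2.80675204e-04,
        7.68735859e-03, -2.44267778e-05]), 'tool_pos': array([0.17073983, 0.548637  , 0.23064989]), 'ee_rot': array([-4.72187921e-01, -3.10551973e+00,  2.13223765e-03]), 'wrist_force': array([ 0.32648574,  0.15467509, -1.27931833]), 'moment': array([-0.04734235, -0.02694829,  0.01404601]), 'grasp_force': 0.0, 'width': 0.08574282522727023}
```

View pics/top0.png

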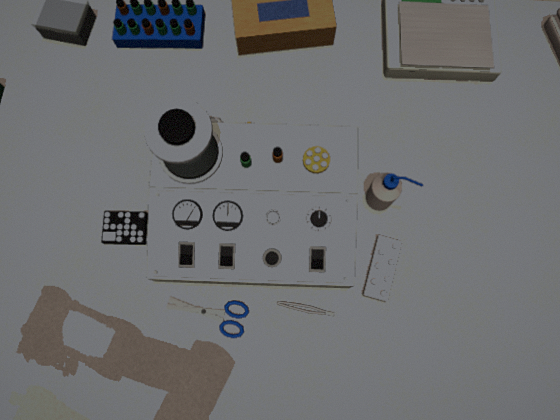

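View pics/side0.png

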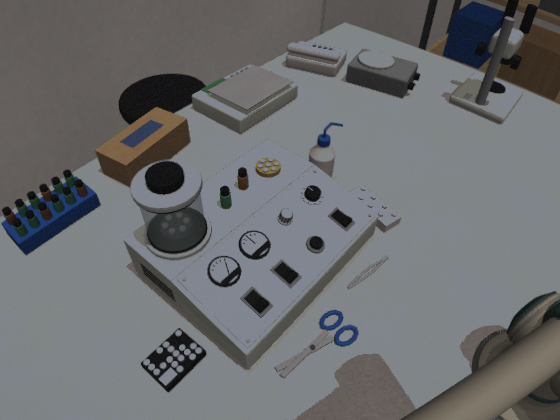

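The top view shows the lower row at about (187,254), (227,256), (272,258) and (318,259). The side view shows it at about (257,301), (287,272), (316,243) and (342,218). The chamber is at back left, and the scissors and tweezers lie in front of the coater. Next I triangulate dark-blob centroids and fit the coater pose.

```bash
cat > h.py <<'E'
import numpy as np,cv2
from scipy.optimize import least_squares
from scipy.spatial.transform import Rotation as R
def ray(s,px):
    h,w=s["color"].shape[:2];f=h/2/np.tan(np.radians(s["vfov"])/2)
    K=np.array([[f,0,s["cx"]],[0,f,s["cy"]],[0,0,1]])
    u=cv2.undistortPoints(np.array([[px]],float),K,np.array(s["dist_coeffs"]))[0,0]
    T=np.array(s["cam_to_world"]);d=T[:3,:3]@[u[0],u[1],1]
    return T[:3,3],d/np.linalg.norm(d)
def onz(s,px,z):
    o,d=ray(s,px);return o+d*(z-o[2])/d[2]
def blob(s,px,thr,r=17):
    g=cv2.cvtColor(s["color"],cv2.COLOR_RGB2GRAY);m=np.zeros_like(g);cv2.circle(m,px,r,255,-1)
    m&=((g<thr)*255).astype(np.uint8)
    n,l,st,c=cv2.connectedComponentsWithStats(m)
    k=1+np.argmax(st[1:,4]);return c[k],st[k,4]
def tri(a,b):
    (o1,d1),(o2,d2)=a,b
    t=np.linalg.lstsq(np.c_[d1,-d2],o2-o1,rcond=None)[0]
    p,q=o1+d1*t[0],o2+d2*t[1];return (p+q)/2,np.linalg.norm(p-q)
A=0.233
def panel(up,y,h): # coater coords of point up the slope, height h above the panel
    return np.array([-.17+up*np.cos(A)-h*np.sin(A),y,.075+up*np.sin(A)+h*np.cos(A)])
def world(p,P): # p=(x,y,yaw)
    c,s=np.cos(p[2]),np.sin(p[2]);return np.array([p[0]+c*P[0]-s*P[1],p[1]+s*P[0]+c*P[1],P[2]])
E
python3 - <<'E'
from rig import snapshot
from h import *
t,s=snapshot("top"),snapshot("side")
TP=[(187,254),(227,256),(272,258),(318,259)];SP=[(257,301),(287,272),(316,243),(342,218)]
obs=[]
for a,b,y,h in zip(TP,SP,(.135,.05,-.045,-.14),(.008,.008,.013,.008)):
    (ca,na),(cb,nb)=blob(t,a,60,14),blob(s,b,60)
    P=panel(.055,y,h);p,e=tri(ray(t,ca),ray(s,cb))
    print(ca.round(1),na,cb.round(1),nb,"tri",p.round(4),round(e,4),"top",onz(t,ca,P[2]).round(4),"side",onz(s,cb,P[2]).round(4))
    obs+=[(P,onz(t,ca,P[2])),(P,onz(s,cb,P[2]))]
for sel in (obs,obs[::2],obs[1::2]):
    r=least_squares(lambda p:np.concatenate([(world(p,P)-o)[:2] for P,o in sel]),[.5,0,0])
    print(r.x.round(4),(r.fun*1e3).round(1))
def up(s,px,n):
    x,y=px;c=s["color"][y-30:y+30,x-40:x+40,::-1];return cv2.resize(c,None,fx=5,fy=5,interpolation=cv2.INTER_CUBIC)
cv2.imwrite("pics/crop.png",np.vstack([np.hstack([up(t,(207,255),0),up(t,(295,258),0)]),np.hstack([up(s,(272,286),0),up(s,(330,230),0)])]))
E
```

```text
[185.7 254.3] 261 [256.6 301.2] 315 tri [0.4895 0.2393 0.0934] 0.0009 top [0.4896 0.2391 0.0955] side [0.4881 0.2401 0.0955]
[226.1 255.7] 253 [285.8 272.5] 277 tri [0.4892 0.1545 0.0932] 0.0005 top [0.4891 0.1543 0.0955] side [0.488  0.1557 0.0955]
[271.5 257.8] 143 [315.9 242.6] 147 tri [0.487  0.0597 0.098 ] 0.0001 top [0.4866 0.0596 0.1003] side [0.486  0.0614 0.1003]
[317.  258.8] 248 [341.3 218.1] 197 tri [ 0.4878 -0.0352  0.0929] 0.0004 top [ 0.4877 -0.035   0.0955] side [ 0.4865 -0.0331  0.0955]
[ 0.6063  0.1044 -0.007 ] [-0.7  1.1  0.8  0.2 -0.7  0.9  0.4 -0.4 -0.1  0.7  0.5 -1.1 -0.7  0.2
  0.5 -1.6]
[ 0.6069  0.1036 -0.0077] [-0.   0.4 -0.2  0.2  0.4 -0.1 -0.2 -0.5]
[ 0.6058  0.1053 -0.0062] [ 0.2  0.9 -0.2  0.3  0.  -0.4  0.1 -0.9]
```

View pics/crop.png

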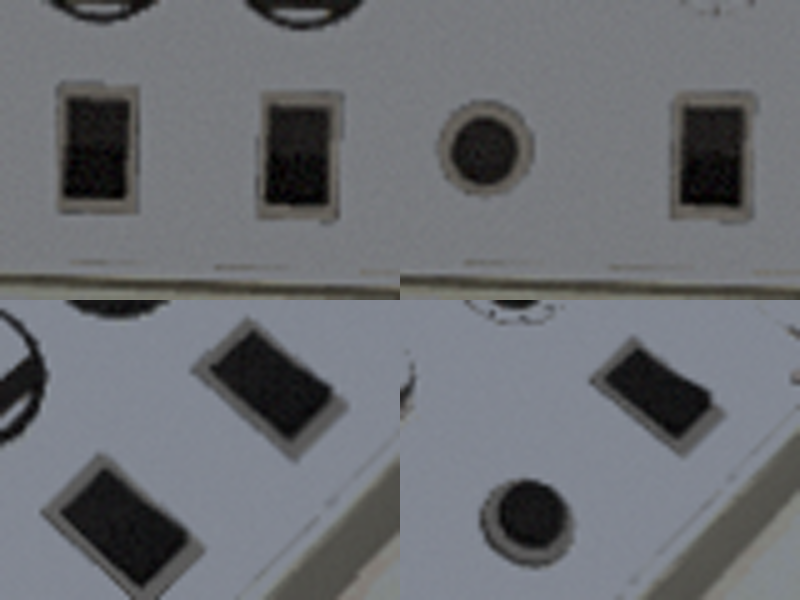

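The coater pose fit has residuals under 1.6 mm, which is enough. Close the fingers, hover square to the panel above the HV rocker, and take one close look.

```bash
cat >> h.py <<'E'
p0=[0.6063,0.1044,-0.007]
Rt=R.from_euler('z',p0[2])*R.from_matrix(np.array([[-np.cos(A),0,np.sin(A)],[0,1,0],[-np.sin(A),0,-np.cos(A)]]))
rv=Rt.as_rotvec(); nrm=-Rt.as_matrix()[:,2]
def at(up,y,h): return world(p0,panel(up,y,h))
E
python3 - <<'E'
from rig import env,solver,telemetry,snapshot
from h import *
assert abs(np.linalg.det(Rt.as_matrix())-1)<1e-6
env.command_gripper(0.0)
env.move_pose(at(.039,.135,.07),rv)
env.pause(.3)
st=telemetry.get_state();print(st["time"],st["joints"].round(3),st["tool_pos"]-at(.039,.135,.07),st["wrist_force"],st["width"])
s=snapshot("wrist");cv2.imwrite("pics/w1.png",s["color"][...,::-1])
np.savez("w1.npz",**{k:np.array(v) for k,v in s.items()})
f=210/np.tan(np.radians(s["vfov"])/2);K=np.array([[f,0,s["cx"]],[0,f,s["cy"]],[0,0,1]]);W=np.linalg.inv(s["cam_to_world"])
for n,a in dict(hv=(.055,.135,.008),pump=(.055,.05,.008),vent=(.055,-.045,.013)).items():
    print(n,cv2.projectPoints(at(*a)[None],cv2.Rodrigues(W[:3,:3])[0],W[:3,3],K,np.array(s["dist_coeffs"]))[0].ravel().round(1))
E
```

```text
2.8917 [ 0.416  0.156  1.907 -0.124  0.87  -1.079] [-1.10991891e-04  5.59954321e-04  5.72054391e-05] [0.77240263 0.17144389 0.56020762] 1.704587379749415e-05
hv [272.9 247.2]
pump [135.9 246.7]
vent [-17.9 248.8]
```

View pics/w1.png

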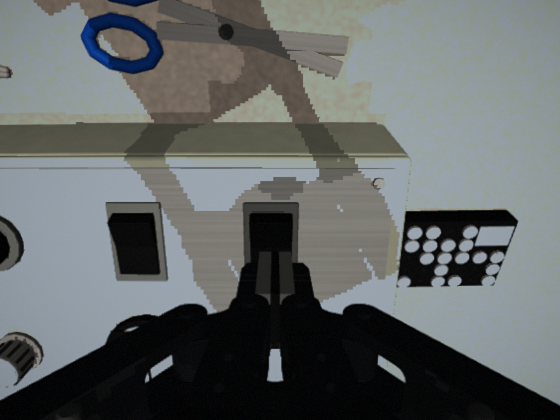

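The wrist view shows the HV rocker centred at about x=271 and the pump rocker at about (137,242). Both are within 1–2 mm of the predictions. Now a guarded press on HV.

```bash
cat >> h.py <<'E'
def press(env,tel,up,y,h0,h1,lim,step=.001):
    env.line_to(at(up,y,h0),speed=.1); env.pause(.1); b=tel.get_state()["wrist_force"]@nrm
    out=[]
    for h in np.arange(h0-step,h1-1e-6,-step):
        env.line_to(at(up,y,h),speed=.03); env.pause(.03); st=tel.get_state(); F=st["wrist_force"]@nrm-b
        out.append((round(h*1e3,1),round(float((st["tool_pos"]-at(up,y,0))@nrm)*1e3,1),round(float(F),1)))
        if F>lim: break
    print(out,st["time"])
E
python3 - <<'E'
from rig import env,solver,telemetry,snapshot
from h import *
press(env,telemetry,.039,.135,.015,.006,15)
env.line_to(at(.039,.135,.03),speed=.1)
env.move_pose(at(.039,.05,.03),rv)
s=snapshot("side");cv2.imwrite("pics/s1.png",cv2.resize(s["color"][200:340,190:376,::-1],None,fx=4,fy=4))
print(telemetry.get_state()["time"])
E
```

```text
[(np.float64(14.0), 14.3, -0.0), (np.float64(13.0), 13.0, 0.5), (np.float64(12.0), 12.2, 3.6), (np.float64(11.0), 10.9, 3.1), (np.float64(10.0), 9.8, 2.1), (np.float64(9.0), 8.9, 0.2), (np.float64(8.0), 7.9, 0.9), (np.float64(7.0), 7.0, -0.3), (np.float64(6.0), 5.9, 0.1)] 6.2917
7.1667
```

View pics/s1.png

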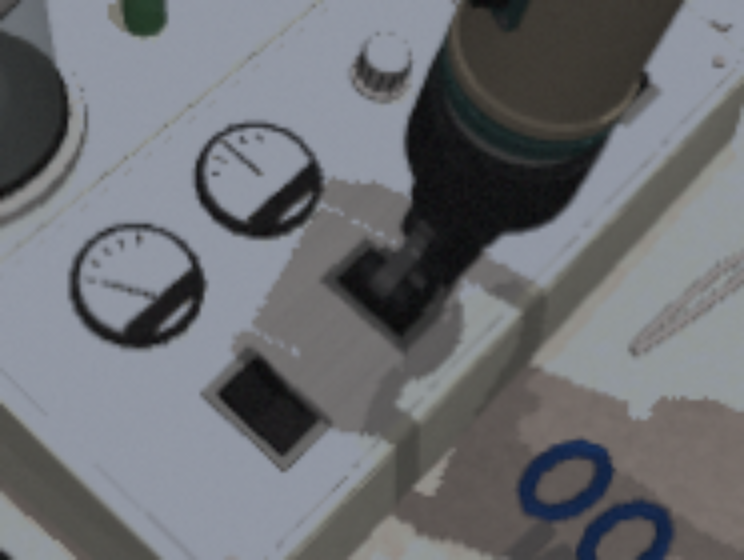

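The force peaked and then dropped to zero, which is the snap, and the HV meter needle now lies to the left, so HV is off. The fingertips are over the pump rocker, so I press that next.

Run:
```python
from rig import env,solver,telemetry,snapshot
from h import *
press(env,telemetry,.039,.05,.015,.006,15)
env.line_to(at(.039,.05,.035),speed=.1)
env.move_pose(at(.055,-.045,.035),rv)
env.pause(.1)
s=snapshot("side");a=s["color"][200:340,190:330,::-1]
t=snapshot("top");b=t["color"][190:330,150:290,::-1]
cv2.imwrite("pics/s2.png",cv2.resize(np.hstack([a,b]),None,fx=2.8,fy=2.8,interpolation=cv2.INTER_CUBIC))
print(telemetry.get_state()["time"])
```

```text
[(np.float64(14.0), 14.2, 0.3), (np.float64(13.0), 13.0, 0.1), (np.float64(12.0), 12.2, 3.1), (np.float64(11.0), 10.8, 2.9), (np.float64(10.0), 9.9, 1.4), (np.float64(9.0), 8.9, 0.3), (np.float64(8.0), 7.9, -0.1), (np.float64(7.0), 7.0, -0.2), (np.float64(6.0), 5.9, -0.3)] 10.1167
11.2333
```

View pics/s2.png

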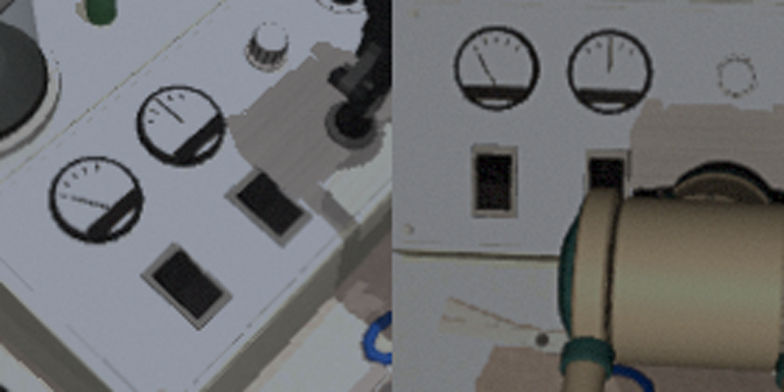

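Both rockers show the same off shape and shading, and the pump's force profile matches HV's. The fingertips are over the vent button. I press it to the stop and hold.

Run:
```python
from rig import env,solver,telemetry,snapshot
from h import *
press(env,telemetry,.055,-.045,.018,.004,10)
env.pause(.4)
st=telemetry.get_state();print(st["time"],st["wrist_force"]@nrm,(st["tool_pos"]-at(.055,-.045,0))@nrm)
s=snapshot("side");cv2.imwrite("pics/s3.png",cv2.resize(s["color"][130:340,190:400,::-1],None,fx=2.8,fy=2.8,interpolation=cv2.INTER_CUBIC))
```

```text
[(np.float64(17.0), 17.3, 0.4), (np.float64(16.0), 16.0, 1.5), (np.float64(15.0), 15.0, 0.0), (np.float64(14.0), 14.0, 2.6), (np.float64(13.0), 13.0, 3.5), (np.float64(12.0), 12.0, 2.3), (np.float64(11.0), 11.0, 3.4), (np.float64(10.0), 10.0, 3.2), (np.float64(9.0), 9.0, 5.4), (np.float64(8.0), 8.8, 12.9)] 14.4833
14.8833 12.447178564491788 0.00875724267346745
```

View pics/s3.png

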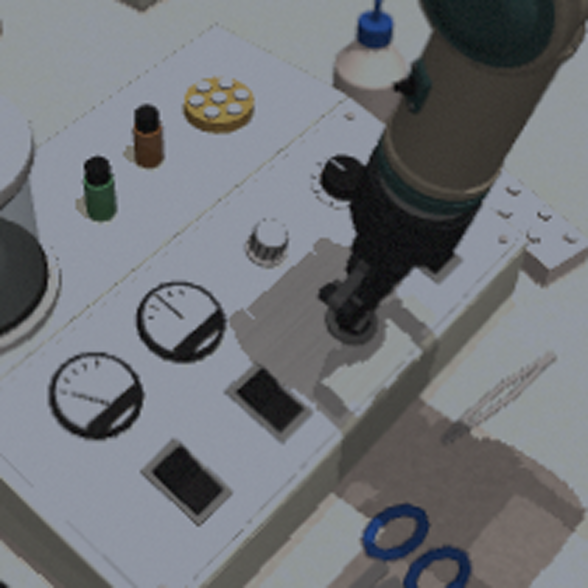

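The fingertips are on the button at its stop (8.8 mm above the panel, 12 N), against about 5 N from the spring alone. Both rockers are still off and nothing loose has moved, so I hand in.

```bash
python3 -c "
from rig import env
print(env.hand_in())"
```

```text
the job is handed in; nothing more can be done
None
```

Job handed in at about 15 s: high-voltage rocker pressed off, then the pump rocker, then the vent button pressed to its stop and still held at about 12 N; the mains rocker, chamber and loose items were not touched.

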